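# Seat the ferrule carrier and hold the suction gate half open

## Robot

A 6-joint arm with a two-finger parallel gripper is mounted at the origin on the work surface. World frame = base frame: x ahead of the robot, y to its left, z up, the work surface at z = 0. Lengths are in m, angles in rad, forces in N, time in s.
With the tool pointing down it reaches from about 0.425 to 0.95 m from the base axis. Payload 3.5 kg.
Tool frame: the origin (TCP) lies at the very end of the fingers, on their centre line; the grasp point (between the pads) lies 19 mm behind it (ctrl.grip_point_offset is the distance from the TCP to the grasp point, in m); z points along the fingers, y is the line along which they close (so a half turn about z gives the same grasp; the last joint's range is limited). The gripper opens to 85 mm and grips with 20 to 120 N. Pads are 22 mm wide; open, the fingers measure 114 mm over their backs; the gripper's body (76 mm by 85 mm) begins 54 mm behind the grasp point. The pads swing forward as they close: fully open they stand 13 mm farther back than shut.
Start: joints at [-1.369, 0.286, 1.577, -0, 1.279, -0.15], TCP at [0.233, -0.634, 0.196] pointing down, gripper open.
Joint ranges: [-2.77, 2.77], [-0.9, 2.22], [0.21, 2.48], [-1.53, 4.67], [0.24, 2.81], [-2.84, 2.84]. Speed limits (rad/s): [2.79, 2.79, 3.14, 3.14, 3.14, 3.14].

## Interface

Orientations are given as a unit quaternion [x, y, z, w].
In Python, from plant import telemetry, vision, ctrl gives the robot as it stands.
- The arm moves only by the tool arm_command, never from a script. Its argument "series" is one flat list of numbers, 7 for each row, row after row: the shift along the tool's x, y, z in cm, then the turn, a rotation vector about the tool's x, y, z in degrees, then the closure, from 0 (fully open) to 1 (shut). A call has 1 to 10 rows; each row is the pose to reach, as a shift and turn from the pose commanded when the call began, along the tool's axes at that moment; what a row does not reach only later rows make up. A row lasts 1/12 s, in which the tool goes at most 41.7 mm and 7.16 degrees, less where a joint would pass 70% of its speed; a pose out of reach is approached as far as the arm can. A call with a gripper value outside its range is refused whole. The fingers move at their own pace and stop on an object; "force" is the grip in N (left out, the last holds). Time passes only in rows, so rows that repeat a pose let the fingers close. It gives the time, the measured TCP pose, the force, the opening and the grip force at its end, in the units of the state.
- telemetry.get_state(): the state, without advancing time (a new reading comes with each control period).
- vision.read_camera(name): name is "scene" or "side" or "wrist"; returns a dict with "color" (400x640x3 uint8, blue, green, red), "K" (3x3 intrinsics, pixels), "rvec" (rotation vector, rad) and "tvec" (3), from world to camera coordinates, as OpenCV has them; the wrist camera has in their place "T_tool_cam" (4x4, takes a point from camera to tool coordinates, whose origin is the TCP and whose axes are the flange's). Camera axes: x right, y down, z forward; pixel columns grow to the right and rows downward; lengths in m; the calibration is good to about 2 mm. A picture is of the moment at which its call begins: read the wrist's pose just before it. There is no depth.
- ctrl.sign_off(): hands the job in; it is judged then, once.
The state is a dict: "time": time; "qpos": joint angles; "dq": joint speeds; "joint_efforts": joint torques, N m; "eef_pos": TCP position; "tcp_rot": TCP orientation; "contact_force": force on the tool from outside, world axes, zero at the start; "wrist_torque": the same for the moment, N m; "opening": opening from 0.0 (shut) to 1.0 (fully open); "finger_force": force on a finger pad.
Only numpy, scipy, OpenCV 4.12 (cv2) and the standard library are available. Lean on these libraries where they do the work, as an engineer would, in place of code of your own. Each camera call takes 0.05 s, during which the arm holds its last target. There are 200 camera calls.

## Task

Take the blue carrier with the upright silver ferrule out of the yellow tray, press it down flush into the pocket of the grey block and let go of it. Then slide the sprung gate of the green suction box by its black tab to half travel, so that its far edge stands at the red lines, and keep holding it there against its spring: the job finishes with you still holding the gate half open. Leave the two brush heads in the tray and the jar where they are.

Things in the scene. Friction and masses are not known exactly. Their poses are not given: they have to be found in the camera images.
- carrier_mid (a point): Carrier's centre, 24 mm above its underside; it stands on the tray floor, 5 mm above the bench. 48 mm tall, 80 to 170 g: below a blue plug 40 (its x) x 28 (its y) x 16 mm tall (lowest 5 mm 35 x 23), then a blue flange 54 x 42 x 6 mm, on top a solid silver ferrule 26 (x) x 14 (y) x 26 mm tall, gripped across its 14 mm (its y). z up; half a turn makes no difference.
- tray: Yellow fixed tray 260 (its x) x 180 (its y) x 26 mm tall, walls and floor 5 mm thick, lined with white paper; origin at the centre of its underside, on the bench. The carrier stands in its near (-x) part, two brush heads lie in its far part.
- nest: Fixed grey block 120 (its x) x 100 (its y) x 40 mm tall with the pocket in its top; origin at the centre of its underside, on the bench, z up. It shares its axes with the pocket.
- pocket (a point): Centre of the pocket's mouth, on the block's top. Pocket 45 (its x) x 33 mm (its y), 3 mm chamfers; the plug goes in with its x along the pocket's x, either way round. An orange friction pad 8 mm below the mouth first holds the carrier 8 mm proud; it gives way to a push of about 5 N and stays where pushed. Pressed flush, the flange lies on the block: carrier_mid is 8 mm above this point.
- suction: Fixed green suction box 190 (its x) x 100 (its y) x 50 mm tall, bolted to the bench; origin at the centre of its underside, x points from its near end to the end with the black hose stub. On top two aluminium rails, 7 mm tall, run along x with 62 mm between them; between them a black port, 60 mm along x, is covered by the gate.
- half_line (a point): Point half-way between the two red lines (4 mm wide) painted across the rails, 57 mm above the bench, at the middle of the port's length. At half travel the gate's far (+x) edge stands on this line.
- gate_tab (a point): Centre of the gate's upright black tab: 14 (along the sliding direction) x 30 x 40 mm tall, its top 95 mm above the bench, rising from the aluminium gate plate (top 55 mm above the bench, 70 mm long, 56 mm wide). It moves with the gate, towards the suction box's -x. The gate's far edge lies 55 mm to the +x of this point. Axes as the suction box.
- gate (a joint): Travel of the sliding gate in m: 0 closed (far edge 30 mm beyond the red lines), 0.060 fully open, 0.030 half travel; grows as the gate slides to the suction box's -x. A spring closes it: about 3 N when closed, 9 N at half travel, 15 N fully open (200 N/m).
- brush1_mid (a point): Centre of a loose brush head lying in the tray's far part, about 50 x 26 x 13 mm, silver ferrule and brown tuft; leave it alone.
- brush2_mid (a point): Centre of the second such brush head, beside the first; leave it alone.
- jar_mid (a point): Centre of a small amber jar with a black cap, 56 mm across, 62 mm tall, standing on the bench beyond the work; leave it alone.

How it is judged:
By the outcome, as a careful person would: the job done as asked, in the order asked, and still so for the second after the job is handed in, while the arm keeps its last pose, push and grip.
It also fails if it takes over 61 s, if anything falls off the work surface, if the arm or the gripper's body presses on something with over 40 N, if the wrist force passes 120 N, or if a joint passes its speed limit or range.

## Working session

There is one attempt and no reset: what is moved stays moved. The work goes in short steps, Python scripts to look and compute and a tool call to move; the robot and the scene stay as the last step left them, time stands still between calls to the robot, and variables do not carry over. Pictures are saved under pics/ and viewed, at most 10 in all, crops included, and the job is handed in when it is done.

Besides the shell and the picture viewer there is one more tool, called after "Call:" as name(argument=value, ...) on one line, values as JSON. arm_command: Moves the arm, as the interface text tells. Its arguments: {"type":"object","properties":{"series":{"type":"array","items":{"type":"number"}},"force":{"type":"number"}},"required":["series"]}

```bash
mkdir -p pics; cat > h.py <<'E'
import numpy as np,cv2
from scipy.spatial.transform import Rotation as R
from plant import telemetry,vision,ctrl
def cam(n):
    s=telemetry.get_state(); d=vision.read_camera(n)
    if n=="wrist":
        T=np.eye(4);T[:3,:3]=R.from_quat(s["tcp_rot"]).as_matrix();T[:3,3]=s["eef_pos"]
        C=T@np.array(d["T_tool_cam"])
    else:
        M=np.eye(4);M[:3,:3]=cv2.Rodrigues(np.array(d["rvec"],float))[0];M[:3,3]=np.ravel(d["tvec"]);C=np.linalg.inv(M)
    return d["color"],np.array(d["K"]),C
def pt(K,C,u,v,z):
    r=C[:3,:3]@np.linalg.inv(K)@[u,v,1];o=C[:3,3];return o+r*(z-o[2])/r[2]
def px(K,C,p):
    q=C[:3,:3].T@(np.array(p)-C[:3,3]);q=K@q;return q[:2]/q[2]
def snap(n,f):
    im,K,C=cam(n);cv2.imwrite("pics/"+f+".png",im);np.savez("pics/"+f,K=K,C=C);return im,K,C
def load(f):
    d=np.load("pics/"+f+".npz");return d["K"],d["C"]
E
python3 - <<'E'
from h import *
a=snap("scene","s0");b=snap("side","d0")
print(a[2][:3,3],b[2][:3,3],telemetry.get_state()["tcp_rot"],ctrl.grip_point_offset)
cv2.imwrite("pics/s0x.png",cv2.resize(a[0],(800,500)));
cv2.imwrite("pics/d0x.png",cv2.resize(b[0],(800,500)))
E
```

```text
[1.37882858 0.12861246 0.68461749] [0.19759751 0.59540066 0.669308  ] [ 9.84568746e-01  1.74994894e-01 -2.25846691e-05 -1.08196566e-03] 0.0187
```

View pics/s0x.png

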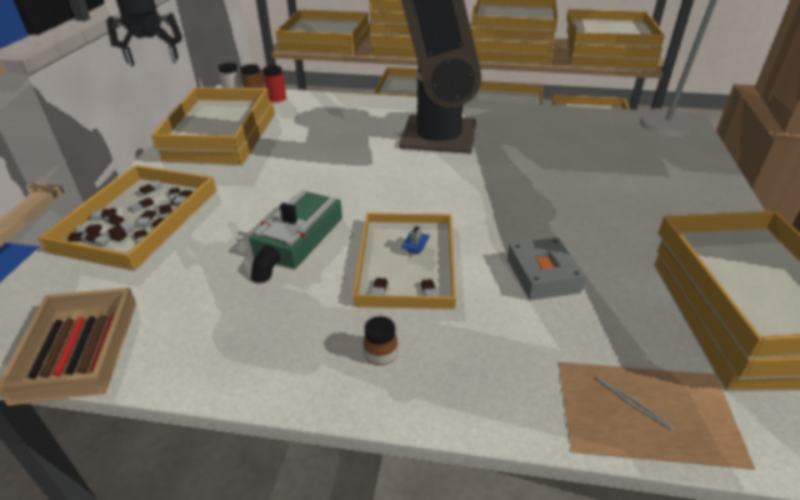

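View pics/d0x.png

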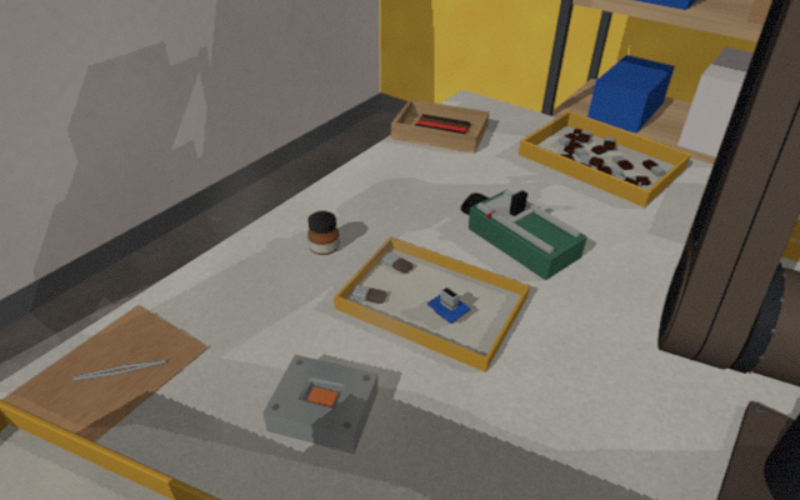

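The scene view (800-wide) shows the carrier at (415,240), the pocket at (545,263) and the tab at (289,213). In the side view they are at (449,297), (322,397) and (518,203).

```bash
python3 - <<'E'
from h import *
s=load("s0");d=load("d0");k=.8
def S(u,v,z):return pt(*s,u*k,v*k,z).round(3)
def D(u,v,z):return pt(*d,u*k,v*k,z).round(3)
print("ferrule top",S(416,231,.053),D(450,293,.053))
print("pocket",S(546,263,.036),D(322,396,.034))
print("nest top corners S",[S(*p,.04)[:2] for p in [(508,246),(562,239),(583,283),(524,291)]])
print("nest top D",[D(*p,.04)[:2] for p in [(296,357),(378,370),(354,446),(266,405)]])
print("tab top",S(289,205,.095),D(519,195,.095))
print("suction top D",[D(*p,.05)[:2] for p in [(469,208),(547,265),(585,237)]])
print("suction S",[S(*p,.05)[:2] for p in [(252,237),(293,250),(342,203),(307,193)]])
print("flange D",[D(*p,.027)[:2] for p in [(428,305),(441,293),(469,308),(451,321)]])
print("tray S",[S(*p,.026)[:2] for p in [(361,213),(450,215),(455,303),(355,303)]])
print("jar",S(380,325,.062))
im=cv2.imread("pics/d0.png")[225:265,335:385];jm=cv2.imread("pics/d0.png")[270:365,205:310]
m=cv2.imread("pics/d0.png")[145:225,365:475]
def r(i,w,h):return cv2.resize(i,(w,h),interpolation=cv2.INTER_CUBIC)
cv2.imwrite("pics/crop.png",np.hstack([r(im,400,320),r(m,400,320)]))
E
```

```text
ferrule top [0.521 0.013 0.053] [0.516 0.011 0.053]
pocket [0.56  0.261 0.036] [0.555 0.26  0.034]
nest top corners S [array([0.525, 0.191]), array([0.486, 0.294]), array([0.612, 0.322]), array([0.649, 0.22 ])]
nest top D [array([0.624, 0.235]), array([0.519, 0.186]), array([0.472, 0.295]), array([0.599, 0.316])]
tab top [ 0.531 -0.233  0.095] [ 0.531 -0.235  0.095]
suction top D [array([ 0.611, -0.205]), array([ 0.427, -0.143]), array([ 0.406, -0.251])]
suction S [array([ 0.584, -0.296]), array([ 0.611, -0.205]), array([ 0.442, -0.154]), array([ 0.416, -0.237])]
flange D [array([0.542, 0.03 ]), array([ 0.541, -0.005]), array([ 0.488, -0.003]), array([0.495, 0.038])]
tray S [array([ 0.438, -0.115]), array([0.417, 0.071]), array([0.682, 0.104]), array([ 0.708, -0.066])]
jar [ 0.788 -0.006  0.062]
```

```bash
cat >> h.py <<'E'
def go(p,yaw):
    "shift (cm) in tool axes and rotvec(deg) to reach TCP p, tool x at world yaw (deg), z down"
    s=telemetry.get_state();A=R.from_quat(s["tcp_rot"]);c,n=np.cos(np.radians(yaw)),np.sin(np.radians(yaw))
    B=R.from_matrix(np.array([[c,n,0],[n,-c,0],[0,0,-1]]))
    print("go",(A.inv().apply(np.array(p)-s["eef_pos"])*100).round(2),np.degrees((A.inv()*B).as_rotvec()).round(1),"t",round(s["time"],2))
E
python3 - <<'E'
from h import *
_,K,C=cam("wrist");d=vision.read_camera("wrist")
print(np.round(d["T_tool_cam"],3),K.round())
go([.47,.01,.24],-3)
E
```

```text
[[ 0.    -0.959 -0.284  0.072]
 [ 1.     0.    -0.001  0.   ]
 [ 0.001 -0.284  0.959 -0.178]
 [ 0.     0.     0.     1.   ]] [[291.   0. 319.]
 [  0. 291. 200.]
 [  0.   0.   1.]]
go [ 44.45 -52.2   -4.43] [-0.1  0.  23.2] t 0.2
```

View pics/crop.png

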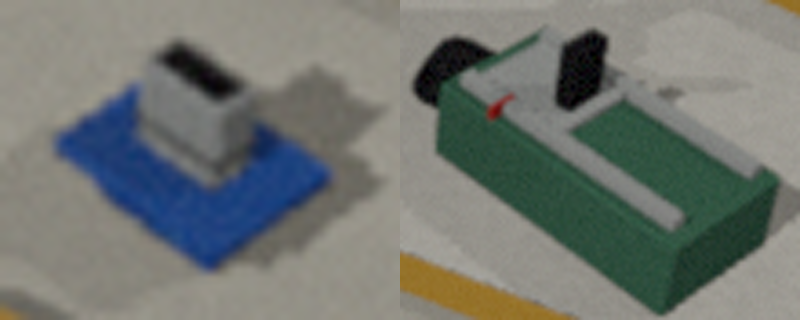

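The crop shows the flange corners at (58,147), (205,268) and (330,175), the tab standing upright, and the gate closed with the red mark behind it.

Call:
arm_command(series=[50,-50,-4.4,0,0,23,0,50,-50,-4.4,0,0,23,0,50,-50,-4.4,0,0,23,0,50,-50,-4.4,0,0,23,0,50,-50,-4.4,0,0,23,0,50,-50,-4.4,0,0,23,0,50,-50,-4.4,0,0,23,0,50,-50,-4.4,0,0,23,0,50,-50,-4.4,0,0,23,0,50,-50,-4.4,0,0,23,0])

```text
time: 1.03
eef_pos: [0.4076, -0.2542, 0.2217]
tcp_rot: [1.0, -0.025, 0.0, 0.0]
contact_force: [0.6, 0.7, -0.3]
opening: 0.999
finger_force: 0.0
```

```bash
python3 - <<'E'
from h import *
snap("wrist","w0")
go([.53,.01,.24],-3)
E
```

```text
go [ 10.81 -26.33  -1.62] [-0.3 -0.2  0.5] t 1.08
```

View pics/w0.png

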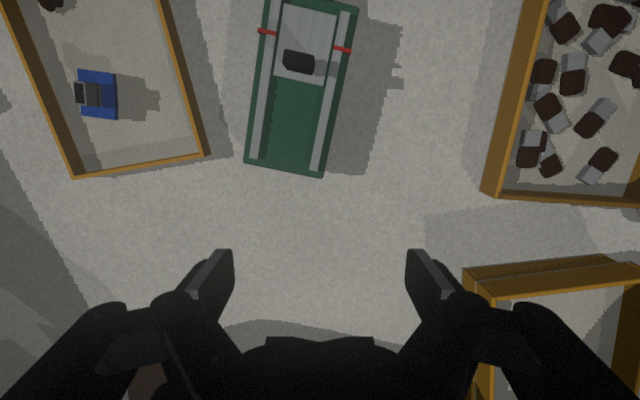

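The wrist view shows the box's red lines at (267,31) and (343,49), the tab at (298,61), and the carrier at (96,94).

```bash
python3 - <<'E'
from h import *
w=load("w0")
P=lambda u,v,z:pt(*w,u,v,z).round(4)[:2]
a,b=P(267,31.5,.057),P(343,49,.057);print("red",a,b,(a+b)/2)
def ang(a,b):d=b-a;return np.degrees(np.arctan2(d[1],d[0])).round(1)
print("box x dir from red", ang(a,b)+90, "edges",ang(P(245,163,.05),P(264,2,.05)),ang(P(322,178,.05),P(357,10,.05)))
print("flange",[P(*p,.027) for p in [(79,69),(116,71),(117,119),(80,116)]])
print("ferr",P(80,93,.053))
print("tray",ang(P(74,178,.026),P(6,1,.026)))
cv2.imwrite("pics/w0c.png",cv2.resize(cv2.imread("pics/w0.png")[0:140,40:380],(800,330),interpolation=cv2.INTER_CUBIC))
go([.53,.01,.24],-3)
E
```

```text
red [ 0.5649 -0.2074] [ 0.5443 -0.2866] [ 0.5546 -0.247 ]
box x dir from red -14.599999999999994 edges -13.6 -14.2
flange [array([0.5442, 0.0226]), array([ 0.5399, -0.0205]), array([ 0.4858, -0.0081]), array([0.4915, 0.0365])]
ferr [0.5152 0.009 ]
tray 5.0
go [ 10.81 -26.33  -1.62] [-0.3 -0.2  0.5] t 1.08
```

View pics/w0c.png

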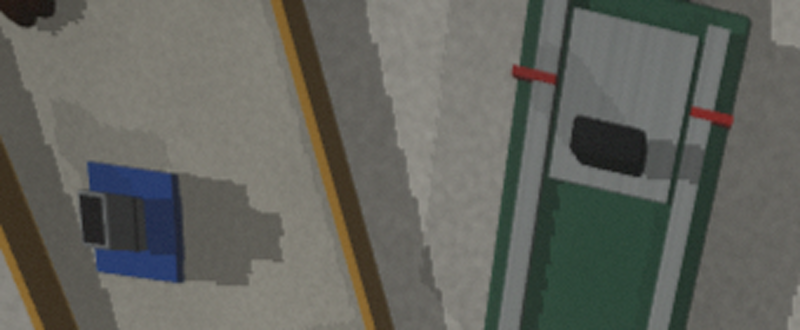

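Call:
arm_command(series=[10.8,-26.3,-1.6,0,0,0,0,10.8,-26.3,-1.6,0,0,0,0,10.8,-26.3,-1.6,0,0,0,0,10.8,-26.3,-1.6,0,0,0,0,10.8,-26.3,-1.6,0,0,0,0,10.8,-26.3,-1.6,0,0,0,0,10.8,-26.3,-1.6,0,0,0,0,10.8,-26.3,-1.6,0,0,0,0,10.8,-26.3,-1.6,0,0,0,0,10.8,-26.3,-1.6,0,0,0,0])

```text
time: 1.92
eef_pos: [0.528, 0.0008, 0.2372]
tcp_rot: [1.0, -0.025, -0.0, 0.0]
contact_force: [0.2, -0.6, 0.2]
opening: 1.002
finger_force: 0.0
```

```bash
python3 - <<'E'
from h import *
snap("wrist","w1")
im=cv2.imread("pics/w1.png");print(telemetry.get_state()["eef_pos"])
E
```

```text
[5.27859912e-01 2.57300055e-04 2.37221873e-01]
```

View pics/w1.png

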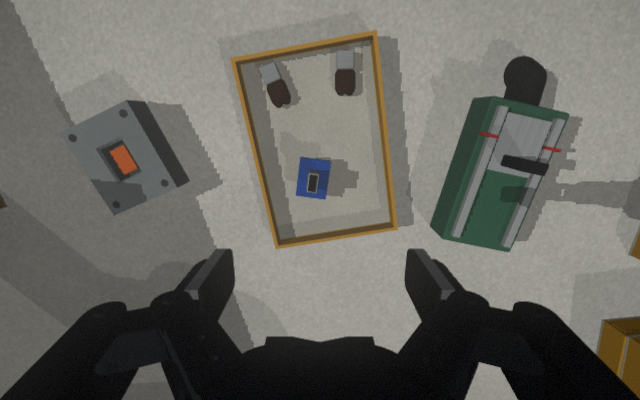

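The wrist view shows the nest at left with its pad at (122,160), the carrier flange around (313,178) with the ferrule top at (313,183), and the box at right with its red lines at (488,135) and (551,150).

```bash
python3 - <<'E'
from h import *
im=cv2.imread("pics/w1.png");w=load("w1")
P=lambda u,v,z:pt(*w,u,v,z)[:2]
hsv=cv2.cvtColor(im,cv2.COLOR_BGR2HSV)
m=cv2.inRange(hsv,(105,120,40),(130,255,255));m[:, :280]=0;m[:,345:]=0
pts=np.argwhere(m)[:,::-1].astype(float)
W=np.array([P(u,v,.027) for u,v in pts])*1000
r=cv2.minAreaRect(W.astype(np.float32));print("flange",r,cv2.boxPoints(r).round(1).tolist())
m=cv2.inRange(hsv,(3,150,80),(18,255,255));m[:,:90]=0;m[:,160:]=0;m[:130]=0;m[195:]=0
W=np.array([P(u,v,.032) for u,v in np.argwhere(m)[:,::-1].astype(float)])*1000
r=cv2.minAreaRect(W.astype(np.float32));print("pad",r)
c=cv2.resize(im[90:225,50:200],(450,405),interpolation=cv2.INTER_CUBIC);e=cv2.resize(im[150:207,290:340],(350,400),interpolation=cv2.INTER_CUBIC)
cv2.imwrite("pics/w1c.png",np.hstack([c[:400],e]))
a,b=P(488,134.5,.057),P(551,150,.057);print("red",a,b,(a+b)/2)
E
```

```text
flange ((515.9063110351562, 10.175592422485352), (40.51038360595703, 52.882904052734375), 79.02000427246094) [[486.1000061035156, -4.699999809265137], [538.0, -14.699999809265137], [545.7000122070312, 25.0], [493.79998779296875, 35.099998474121094]]
pad ((554.138916015625, 257.9373779296875), (33.733917236328125, 22.519649505615234), 21.009418487548828)
red [ 0.56574219 -0.20475042] [ 0.54332917 -0.28378392] [ 0.55453568 -0.24426717]
```

View pics/w1c.png

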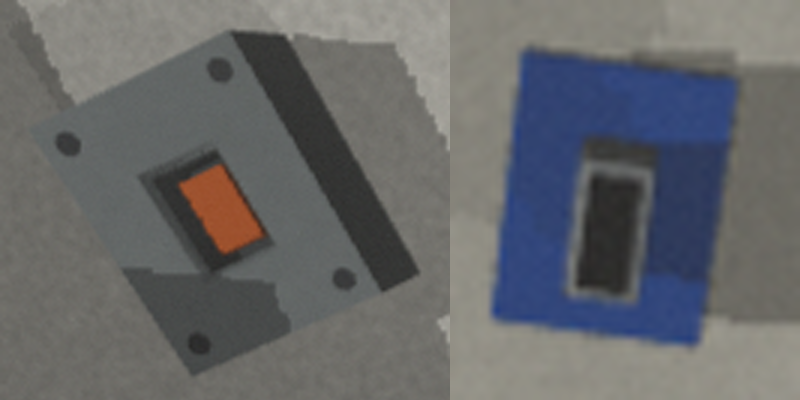

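The crop shows the nest's top corners at (35,128), (232,30), (380,290) and (192,375), the pocket's mouth at (140,176), (215,150), (272,243) and (212,272), and the flange as a clean rectangle with the ferrule upright.

```bash
python3 - <<'E'
from h import *
w=load("w1")
P=lambda u,v,z:(pt(*w,u,v,z)[:2]*1000).astype(np.float32)
for n,c in [("nest",[(35,128),(232,30),(380,290),(192,375)]),("pocket",[(140,176),(215,150),(272,243),(212,272)])]:
    q=np.array([P(50+(x+.5)/3-.5,90+(y+.5)/3-.5,.04) for x,y in c])
    r=cv2.minAreaRect(q);print(n,r,q.mean(0),q.tolist())
print("ferr top",P(290+(162)/7-.5,150+230/7-.5,.053))
go([.516,.010,.12],-11);go([.516,.010,.030],-11)
E
```

```text
nest ((554.3800659179688, 257.423583984375), (119.8078384399414, 99.55764770507812), 19.651865005493164) [554.59766 257.11185] [[593.0562744140625, 322.5348815917969], [627.53564453125, 230.6901397705078], [516.57421875, 191.06533813476562], [481.22454833984375, 284.1570129394531]]
pocket ((555.611572265625, 258.60894775390625), (47.42074203491211, 35.555912017822266), 21.467653274536133) [554.8982  257.63434] [[571.1707153320312, 283.8309631347656], [580.38427734375, 249.2477569580078], [539.7733764648438, 234.0964813232422], [528.264404296875, 263.3621520996094]]
ferr top [516.15283    9.549637]
go [-1.22 -0.92 11.72] [0.  0.  8.1] t 1.97
go [-1.22 -0.92 20.72] [0.  0.  8.1] t 1.97
```

Call:
arm_command(series=[-1.2,-0.9,4,0,0,7,0,-1.2,-0.9,8,0,0,8,0,-1.2,-0.9,12,0,0,8,0,-1.2,-0.9,15,0,0,8,0,-1.2,-0.9,18,0,0,8,0,-1.2,-0.9,20,0,0,8,0,-1.2,-0.9,20.7,0,0,8,0,-1.2,-0.9,20.7,0,0,8,0,-1.2,-0.9,20.7,0,0,8,0.6,-1.2,-0.9,20.7,0,0,8,1], force=60)

```text
time: 2.8
eef_pos: [0.5183, 0.0098, 0.0326]
tcp_rot: [0.995, -0.095, 0.002, 0.0]
contact_force: [-0.5, -0.4, 0.5]
opening: 0.748
finger_force: 0.0
```

Call:
arm_command(series=[0,0,0,0,0,0,1,0,0,0,0,0,0,1,0,0,0,0,0,0,1,0,0,0,0,0,0,1,0,0,0,0,0,0,1,0,0,0,0,0,0,1])

```text
time: 3.3
eef_pos: [0.5167, 0.0107, 0.0307]
tcp_rot: [0.996, -0.094, 0.0, 0.0]
contact_force: [1.2, 1.0, -0.1]
opening: 0.002
finger_force: 0.0
```

```bash
python3 - <<'E'
from h import *
a=snap("wrist","w2")[0];b=snap("side","d2");u,v=px(b[1],b[2],[.516,.01,.04]).astype(int);print(u,v,telemetry.get_state()["opening"],telemetry.get_state()["finger_force"])
c=b[0][v-50:v+50,u-60:u+60]
cv2.imwrite("pics/c2.png",np.hstack([cv2.resize(a[80:,170:470],(375,400)),cv2.resize(c,(420,400))]))
E
```

```text
359 239 0.0023027535201479783 0.0
```

View pics/c2.png

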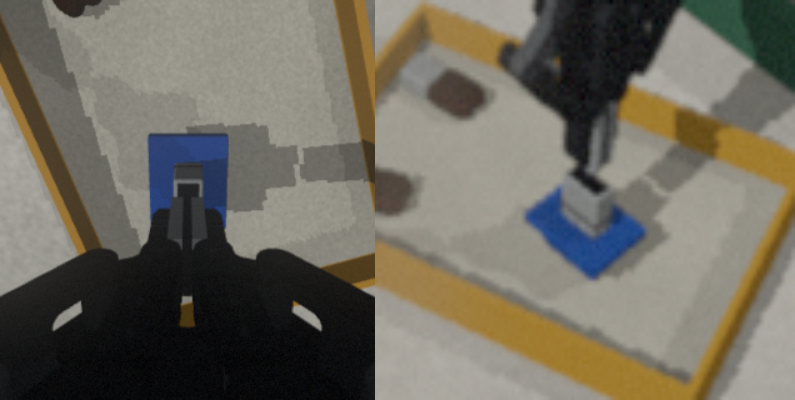

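The fingers shut beside or above the ferrule, not on it. The carrier is undisturbed. I'll check where the reported TCP projects.

```bash
python3 - <<'E'
from h import *
w=load("w2");d=load("d2");s=telemetry.get_state();e=np.array(s["eef_pos"]);print(e)
for dz in (0,.02,.03,.04):
    p=px(*w,e+[0,0,dz]);q=px(*d,e+[0,0,dz]);print(dz,"w full",p.round(1),"crop",((p-[170,80])*1.25).round(),"d crop",((q-[299,189])*[3.5,4]).round())
p=px(*d,[.516,.01,.053]);print("ferr top d crop",((p-[299,189])*[3.5,4]).round())
m=cv2.inRange(cv2.cvtColor(cv2.imread("pics/w2.png"),cv2.COLOR_BGR2HSV),(105,120,40),(130,255,255))
y,x=np.nonzero(m);print(x.min(),x.max(),y.min())
print([pt(*w,u,y.min(),.027)[:2].round(4) for u in(x.min()+1,x.max()-1)])
E
```

```text
[0.51670775 0.01072766 0.03061355]
0 w full [318.7 227.9] crop [186. 185.] d crop [210. 214.]
0.02 w full [318.6 240.7] crop [186. 201.] d crop [212. 184.]
0.03 w full [318.5 248.2] crop [186. 210.] d crop [213. 169.]
0.04 w full [318.4 256.6] crop [186. 221.] d crop [215. 153.]
ferr top d crop [214. 180.]
289 351 188
[array([0.5459, 0.0239]), array([ 0.5386, -0.014 ])]
```

The tips in both views sit roughly 20 mm behind the reported TCP, at about ferrule-top height, so the grasp was too high. I'll open, go 1.6 cm lower, and close while watching the forces.

Call:
arm_command(series=[0,0,0,0,0,0,0,0,0,0,0,0,0,0,0,0,0,0,0,0,0,0,0,0,0,0,0,0,0,0,0,0,0,0,0,0,0,0,0,0,0,0,0,0,0.8,0,0,0,0,0,0,1.6,0,0,0,0,0,0,1.6,0,0,0,0], force=30)

```text
time: 4.15
eef_pos: [0.5149, 0.0109, 0.0123]
tcp_rot: [0.996, -0.094, -0.002, -0.0]
contact_force: [-1.5, 0.6, 0.7]
opening: 0.999
finger_force: 0.0
```

Call:
arm_command(series=[0,0,0,0,0,0,1,0,0,0,0,0,0,1,0,0,0,0,0,0,1,0,0,0,0,0,0,1,0,0,0,0,0,0,1,0,0,0,0,0,0,1,0,0,0,0,0,0,1,0,0,0,0,0,0,1])

```text
time: 4.82
eef_pos: [0.5169, 0.0106, 0.0149]
tcp_rot: [0.996, -0.094, 0.0, 0.0]
contact_force: [0.3, 0.5, 2.3]
opening: 0.144
finger_force: 29.3
```

The fingers now hold the ferrule (opening 12 mm, 29 N). I'll raise the grip force and lift.

Call:
arm_command(series=[0,0,0,0,0,0,1,0,0,0,0,0,0,1,0,0,-0.5,0,0,0,1,0,0,-2,0,0,0,1,0,0,-4.5,0,0,0,1,0,0,-7,0,0,0,1,0,0,-9,0,0,0,1,0,0,-9,0,0,0,1], force=60)

```text
time: 5.48
eef_pos: [0.5199, 0.0103, 0.1093]
tcp_rot: [0.996, -0.094, 0.004, 0.0]
contact_force: [0.9, -0.3, -0.6]
opening: 0.124
finger_force: 58.7
```

```bash
python3 - <<'E'
from h import *
s=telemetry.get_state();print(s["opening"],s["finger_force"],s["contact_force"],s["eef_pos"])
go([.555,.258,.105],20)
E
```

```text
0.12431788571105488 58.6968133226037 [ 0.88923667 -0.30835345 -0.58960239] [0.51990089 0.01026701 0.10930523]
go [ -1.21 -24.99   0.43] [  0.1  -0.5 -30.8] t 5.48
```

Call:
arm_command(series=[-0.1,-3,0,0,0,-4,1,-0.3,-7,0,0,0,-9,1,-0.5,-11,0,0,0,-14,1,-0.6,-15,0,0,0,-20,1,-0.8,-19,0,0,0,-25,1,-1,-22,0,0,0,-28,1,-1.1,-24.2,0,0,0,-31,1,-1.1,-25,0,0,0,-31,1,-1.1,-25,0,0,0,-31,1,-1.1,-25,0,0,0,-31,1])

```text
time: 6.32
eef_pos: [0.5521, 0.2577, 0.1031]
tcp_rot: [0.985, 0.175, -0.001, 0.0]
contact_force: [-1.0, 0.7, -1.0]
opening: 0.12
finger_force: 58.8
```

Call:
arm_command(series=[0,0,0,0,0,0,1,0,0,0,0,0,0,1,0,0,0,0,0,0,1])

```text
time: 6.57
eef_pos: [0.553, 0.257, 0.1045]
tcp_rot: [0.985, 0.174, -0.0, 0.0]
contact_force: [-0.2, -0.7, -1.1]
opening: 0.127
finger_force: 58.8
```

```bash
python3 - <<'E'
from h import *
go([.555,.258,.105],20)
a=snap("wrist","w3");b=snap("side","d3");u,v=px(b[1],b[2],[.555,.258,.08]).astype(int);print(u,v)
c=b[0][v-50:v+70,u-60:u+60]
cv2.imwrite("pics/c3.png",np.hstack([cv2.resize(a[0][80:280,220:420],(400,400)),cv2.resize(c,(400,400))]))
K,C=a[1:]
m=cv2.inRange(cv2.cvtColor(a[0],cv2.COLOR_BGR2HSV),(105,120,40),(130,255,255))
y,x=np.nonzero(m);print(x.min(),x.max(),y.min(),y.max())
e=np.array(telemetry.get_state()["eef_pos"]);z=e[2]+.014-.002+.0+0 
print([pt(K,C,u,y.min(),z)[:2].round(4) for u in(x.min(),x.max())],z)
E
```

```text
go [ 0.23 -0.03 -0.05] [0. 0. 0.] t 6.57
256 297
285 354 194 246
[array([0.5709, 0.2848]), array([0.5848, 0.2465])] 0.1167620206240846
```

View pics/c3.png

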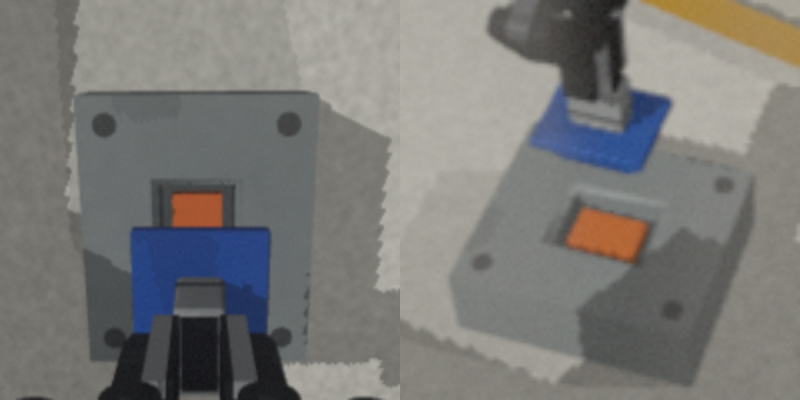

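The view shows the carrier level and square to the block, ahead of the fingers. The block's front edge is at crop row 93 (full 126.5), and the pocket's front edge at crop row 180 (full 170).

```bash
python3 - <<'E'
from h import *
K,C=load("w3")
c,n=np.cos(np.radians(20)),np.sin(np.radians(20))
Rt=np.array([[c,n],[-n,c]])
def L(p):return (Rt@(p-np.array([.553,.257]))*1000).round(1)
print("in nest axes (mm) rel TCP")
print("nest front corners",[L(pt(K,C,u,v,.04)[:2]) for u,v in[(259,126.5),(379,126.5)]])
print("pocket front",[L(pt(K,C,u,v,.04)[:2]) for u,v in[(296,170),(338,170)]])
print("flange front",[L(pt(K,C,u,v,.1165)[:2]) for u,v in[(286,194),(354.5,194)]])
print("pocket prior",L(np.array([.5545,.2575])))
go([.5545,.2575,.06],20)
E
```

```text
in nest axes (mm) rel TCP
nest front corners [array([61.8, 48.6]), array([ 61.9, -48.5])]
pocket front [array([26.2, 19.5]), array([ 26.3, -16. ])]
flange front [array([26.2, 19.4]), array([ 26.3, -21.1])]
pocket prior [ 1.6 -0. ]
go [0.14 0.03 4.48] [ 0.  -0.   0.1] t 6.67
```

Call:
arm_command(series=[0.2,-0.1,0,0,0,0,1,0.2,-0.1,1.5,0,0,0,1,0.2,-0.1,3,0,0,0,1,0.2,-0.1,4.2,0,0,0,1,0.2,-0.1,5,0,0,0,1,0.2,-0.1,5.4,0,0,0,1,0.2,-0.1,5.7,0,0,0,1,0.2,-0.1,5.9,0,0,0,1,0.2,-0.1,6.0,0,0,0,1,0.2,-0.1,6.0,0,0,0,1])

```text
time: 7.5
eef_pos: [0.5548, 0.26, 0.045]
tcp_rot: [0.985, 0.175, 0.0, -0.0]
contact_force: [0.2, -1.0, -1.3]
opening: 0.126
finger_force: 58.8
```

Call:
arm_command(series=[0,0,0.2,0,0,0,1,0,0,0.4,0,0,0,1,0,0,0.6,0,0,0,1,0,0,0.8,0,0,0,1,0,0,0.9,0,0,0,1,0,0,1.0,0,0,0,1,0,0,1.1,0,0,0,1,0,0,1.1,0,0,0,1])

```text
time: 8.17
eef_pos: [0.5553, 0.2599, 0.0341]
tcp_rot: [0.985, 0.175, 0.001, 0.0]
contact_force: [0.7, -0.4, 4.1]
opening: 0.127
finger_force: 59.6
```

Call:
arm_command(series=[0,0,0.1,0,0,0,1,0,0,0.2,0,0,0,1,0,0,0.2,0,0,0,1,0,0,0.2,0,0,0,1])

```text
time: 8.5
eef_pos: [0.5554, 0.2598, 0.0339]
tcp_rot: [0.985, 0.175, 0.001, 0.0]
contact_force: [-2.7, -3.1, 12.3]
opening: 0.123
finger_force: 60.8
```

The downward motion has stopped at the flush height and the force is rising. I'll push a little more, relax, then open and lift.

Call:
arm_command(series=[0,0,0.1,0,0,0,1,0,0,0.2,0,0,0,1,0,0,0.2,0,0,0,1,0,0,0.2,0,0,0,1])

```text
time: 8.83
eef_pos: [0.5554, 0.2598, 0.0338]
tcp_rot: [0.985, 0.175, 0.0, 0.0]
contact_force: [-6.8, -4.1, 20.3]
opening: 0.126
finger_force: 62.1
```

Call:
arm_command(series=[0,0,-0.2,0,0,0,1,0,0,-0.4,0,0,0,1,0,0,-0.4,0,0,0,0.6,0,0,-0.4,0,0,0,0,0,0,-0.4,0,0,0,0,0,0,-0.4,0,0,0,0,0,0,-0.4,0,0,0,0,0,0,-0.4,0,0,0,0,0,0,-0.4,0,0,0,0])

```text
time: 9.58
eef_pos: [0.5544, 0.2599, 0.0334]
tcp_rot: [0.985, 0.175, -0.0, -0.0]
contact_force: [-0.4, 0.0, -0.5]
opening: 1.002
finger_force: 0.0
```

Call:
arm_command(series=[0,0,-2,0,0,0,0,0,0,-5,0,0,0,0,0,0,-9,0,0,0,0,0,0,-13,0,0,0,0,0,0,-16,0,0,0,0,0,0,-16,0,0,0,0,0,0,-16,0,0,0,0,0,0,-16,0,0,0,0])

```text
time: 10.25
eef_pos: [0.5539, 0.2597, 0.1927]
tcp_rot: [0.985, 0.175, -0.001, 0.0]
contact_force: [-0.5, -0.0, -0.1]
opening: 1.002
finger_force: 0.0
```

```bash
python3 - <<'E'
from h import *
a,K,C=snap("wrist","w4");b=snap("side","d4")[0]
m=cv2.inRange(cv2.cvtColor(a,cv2.COLOR_BGR2HSV),(105,120,40),(130,255,255));y,x=np.nonzero(m)
for z in(.046,.054):
    W=np.array([pt(K,C,u,v,z)[:2]*1000 for u,v in zip(x,y)],np.float32);print(z,cv2.minAreaRect(W))
cv2.imwrite("pics/c4.png",np.hstack([cv2.resize(a[100:300,220:420],(400,400)),cv2.resize(b[265:375,200:310],(400,400),interpolation=cv2.INTER_CUBIC)]))
E
```

```text
0.046 ((553.7194213867188, 259.13702392578125), (53.67817306518555, 40.76424789428711), 19.82480239868164)
0.054 ((555.39208984375, 259.753662109375), (52.3550910949707, 39.75950241088867), 19.824810028076172)
```

View pics/c4.png

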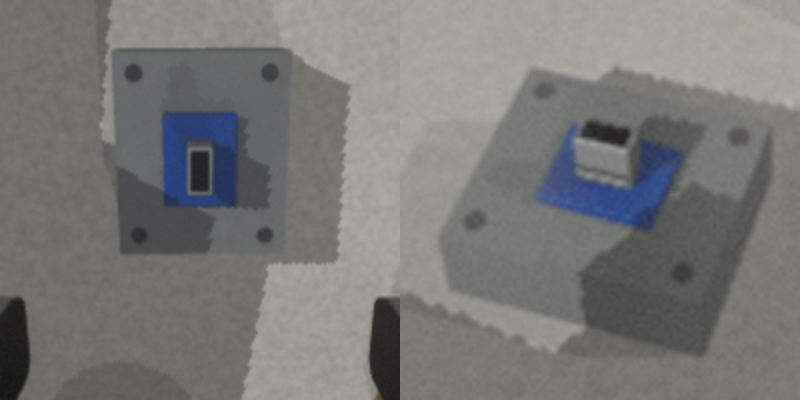

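The carrier lies flush: the flange measures 53.7 x 40.8 mm at the flush height and sits flat on the block. Next is the gate.

```bash
python3 -c "
from h import *
go([.53,-.239,.19],75.7)"
```

```text
go [-19.34  46.     0.17] [ -0.1   0.2 -55.5] t 10.35
```

Call:
arm_command(series=[-1,2.5,0,0,0,-4,0,-2.5,6,0,0,0,-9,0,-4.2,10,0,0,0,-15,0,-5.9,14,0,0,0,-21,0,-7.6,18,0,0,0,-27,0,-9.2,22,0,0,0,-33,0,-10.9,26,0,0,0,-39,0,-12.6,30,0,0,0,-45,0,-14.3,34,0,0,0,-51,0,-15.6,37,0,0,0,-55.5,0])

```text
time: 11.18
eef_pos: [0.5342, -0.1395, 0.1914]
tcp_rot: [0.788, 0.615, -0.001, -0.002]
contact_force: [0.6, -0.5, 0.3]
opening: 1.001
finger_force: 0.0
```

```bash
python3 -c "
from h import *
go([.53,-.239,.19],75.7)"
```

```text
go [-9.75  2.01  0.13] [-0.2 -0.   0.2] t 11.18
```

Call:
arm_command(series=[-3.5,0.7,0,0,0,0,0,-7,1.4,0,0,0,0,0,-9.7,2,0,0,0,0,0,-9.7,2,0,0,0,0,0,-9.7,2,0,0,0,0,0,-9.7,2,0,0,0,0,0])

```text
time: 11.68
eef_pos: [0.5303, -0.236, 0.1918]
tcp_rot: [0.79, 0.613, -0.0, -0.002]
contact_force: [-0.5, 0.1, -0.7]
opening: 1.007
finger_force: 0.0
```

```bash
python3 - <<'E'
from h import *
a,K,C=snap("wrist","w5");h=cv2.cvtColor(a,cv2.COLOR_BGR2HSV)
print(telemetry.get_state()["eef_pos"])
m=cv2.inRange(h,(0,120,60),(8,255,255))|cv2.inRange(h,(172,120,60),(180,255,255))
n,l,st,ce=cv2.connectedComponentsWithStats(m)
for i in range(1,n):
    if st[i][4]>8:print("red",st[i],ce[i].round(1),pt(K,C,*ce[i],.057)[:2].round(4))
# plate/tab: black
e=px(K,C,[.53,-.239,.095]);print("tab expected",e)
m=cv2.inRange(h,(0,0,0),(180,255,45));n,l,st,ce=cv2.connectedComponentsWithStats(m)
for i in range(1,n):
    if 60<st[i][4]:print("blk",st[i],ce[i].round(1))
E
```

```text
[ 0.53056638 -0.23557668  0.19222508]
red [343 139   5  19  65] [344.9 147.4] [ 0.5655 -0.206 ]
red [341 211   4  18  59] [342.7 220. ] [ 0.5447 -0.2856]
red [556 277  84  43 845] [598.2 298.2] [ 0.8283 -0.4642]
tab expected [320.2361721  193.63913943]
blk [ 382  161   41   35 1182] [401.1 178.5]
blk [315 173  14  36 462] [321.1 190.5]
blk [    0   250   640   150 48270] [333.1 349.6]
```

Call:
arm_command(series=[-0.4,0.1,3,0,0,0,0,-0.4,0.1,6.5,0,0,0,0,-0.4,0.1,10,0,0,0,0,-0.4,0.1,12.5,0,0,0,0,-0.4,0.1,14,0,0,0,0,-0.4,0.1,14.7,0,0,0,0,-0.4,0.1,14.7,0,0,0,0,-0.4,0.1,14.7,0,0,0,0], force=40)

```text
time: 12.4
eef_pos: [0.5316, -0.2404, 0.0472]
tcp_rot: [0.789, 0.614, 0.0, 0.0]
contact_force: [0.0, -1.6, 0.3]
opening: 0.998
finger_force: 0.0
```

Call:
arm_command(series=[0,0,0,0,0,0,1,0,0,0,0,0,0,1,0,0,0,0,0,0,1,0,0,0,0,0,0,1,0,0,0,0,0,0,1,0,0,0,0,0,0,1,0,0,0,0,0,0,1,0,0,0,0,0,0,1,0,0,0,0,0,0,1])

```text
time: 13.15
eef_pos: [0.5307, -0.2411, 0.0471]
tcp_rot: [0.79, 0.613, -0.0, -0.0]
contact_force: [-3.7, 0.8, 5.0]
opening: 0.151
finger_force: 41.6
```

The tab is gripped, but there are 5 N upward, so the tips may be touching the plate. I'll regrip 4 mm higher.

Call:
arm_command(series=[0,0,0,0,0,0,0.6,0,0,-0.1,0,0,0,0.6,0,0,-0.4,0,0,0,0.6,0,0,-0.4,0,0,0,0.6,0,0,-0.4,0,0,0,1,0,0,-0.4,0,0,0,1,0,0,-0.4,0,0,0,1,0,0,-0.4,0,0,0,1,0,0,-0.4,0,0,0,1,0,0,-0.4,0,0,0,1], force=50)

```text
time: 13.98
eef_pos: [0.5307, -0.241, 0.0508]
tcp_rot: [0.79, 0.613, -0.0, -0.0]
contact_force: [-2.8, -0.3, 6.0]
opening: 0.145
finger_force: 49.7
```

```bash
python3 - <<'E'
from h import *
s=telemetry.get_state();print(s["eef_pos"],s["opening"],s["contact_force"],s["finger_force"])
E
```

```text
[ 0.530742   -0.24096329  0.05082979] 0.14485924473130848 [-2.78884287 -0.31143635  6.01068106] 49.72022294998169
```

Call:
arm_command(series=[0,-0.4,0,0,0,0,1,0,-0.9,0,0,0,0,1,0,-1.4,0,0,0,0,1,0,-1.9,0,0,0,0,1,0,-2.4,0,0,0,0,1,0,-2.8,0,0,0,0,1,0,-3,0,0,0,0,1,0,-3,0,0,0,0,1,0,-3,0,0,0,0,1,0,-3,0,0,0,0,1], force=60)

```text
time: 14.82
eef_pos: [0.5045, -0.2341, 0.0509]
tcp_rot: [0.79, 0.613, 0.002, 0.003]
contact_force: [8.6, -0.6, -3.1]
opening: 0.138
finger_force: 60.9
```

```bash
python3 - <<'E'
from h import *
s=telemetry.get_state();e=np.array(s["eef_pos"]);u=np.array([.968,-.25]);half=np.array([.5551,-.2458])
print(e,s["opening"],s["contact_force"],s["finger_force"],"travel",(np.array([.5307,-.241])-e[:2])@u,"edge rel line",(e[:2]-half)@u+.055)
# unrolled strip along box x at z=.055/.057 from scene and side cameras: intensity vs distance from half line
for n in("side","scene","wrist"):
    a,K,C=snap(n,"g_"+n);g=cv2.cvtColor(a,cv2.COLOR_BGR2LAB).astype(float)
    v=np.array([.25,.968])
    for z,off in((.055,.022),(.055,-.022),(.057,.036),(.057,-.036)):
        row=[]
        for t in range(-16,17,2):
            p=px(K,C,[*(half+u*t/1000+v*off),z]);q=cv2.remap(a,np.float32([[p[0]]]),np.float32([[p[1]]]),cv2.INTER_LINEAR)[0,0]
            row.append(f"{int(q[2])}/{int(q[1])}")
        print(n,z,off,*row)
E
```

```text
[ 0.50445199 -0.23414572  0.05092983] 0.1378918845916233 [ 8.5953827  -0.57356654 -3.09319902] 60.908578634262085 travel 0.02712164223470461 edge rel line 0.003059157765295306
side 0.055 0.022 127/129 130/131 131/132 134/134 135/135 134/136 136/138 138/139 136/138 130/131 108/108 72/73 33/31 20/14 21/19 23/26 32/33
side 0.055 -0.022 116/117 130/130 135/137 135/137 133/135 133/134 134/136 135/137 133/135 128/132 113/121 85/100 58/83 56/81 58/81 55/81 60/83
side 0.057 0.036 123/126 122/124 121/122 123/122 123/123 122/124 124/126 125/118 126/100 132/83 133/87 132/112 134/131 134/137 132/135 133/136 132/134
side 0.057 -0.036 14/15 21/20 31/31 67/68 102/105 121/123 127/128 134/124 135/98 141/77 141/81 138/114 135/131 135/135 136/138 136/139 135/137
scene 0.055 0.022 145/148 148/151 150/151 150/152 151/153 149/151 148/150 141/143 131/134 117/120 99/101 82/85 64/66 51/53 43/46 35/38 37/39
scene 0.055 -0.022 151/154 150/154 150/154 150/153 149/152 148/151 145/148 139/142 128/131 115/118 99/102 84/91 73/85 67/84 66/85 66/87 66/88
scene 0.057 0.036 133/135 133/134 133/133 133/128 135/122 136/113 138/104 139/102 141/112 143/125 145/137 146/146 147/150 146/150 146/150 145/149 145/149
scene 0.057 -0.036 146/148 145/147 144/145 145/141 145/134 145/123 145/112 146/110 146/116 146/126 147/136 146/143 146/145 147/148 147/148 148/149 148/150
wrist 0.055 0.022 131/134 134/137 127/130 136/138 136/139 136/139 137/139 137/139 136/140 132/135 49/52 35/38 30/32 31/33 31/33 29/31 57/59
wrist 0.055 -0.022 135/138 136/139 136/140 135/138 135/139 135/138 135/138 137/139 135/138 128/132 50/76 49/73 48/76 46/73 48/74 50/78 52/80
wrist 0.057 0.036 126/129 127/130 127/130 125/129 126/129 127/131 126/129 110/82 136/49 133/65 127/130 137/140 137/141 137/141 137/140 137/139 137/140
wrist 0.057 -0.036 136/139 134/138 135/139 136/140 137/140 137/142 136/138 117/62 91/37 54/36 39/42 40/43 70/72 98/99 136/138 138/140 135/138
```

The gate's edge is about 2.7 mm short of the line by both the travel and the images. I'll move 0.3 cm more.

Call:
arm_command(series=[0,-0.1,0,0,0,0,1,0,-0.3,0,0,0,0,1,0,-0.3,0,0,0,0,1,0,-0.3,0,0,0,0,1,0,-0.3,0,0,0,0,1,0,-0.3,0,0,0,0,1])

```text
time: 15.47
eef_pos: [0.5018, -0.2334, 0.0509]
tcp_rot: [0.79, 0.613, 0.002, 0.003]
contact_force: [9.8, -0.2, -4.8]
opening: 0.135
finger_force: 60.9
```

```bash
cat > chk.py <<'E'
from h import *
s=telemetry.get_state();e=np.array(s["eef_pos"]);u=np.array([.968,-.25]);half=np.array([.5551,-.2458]);v=np.array([.25,.968])
print(e,s["opening"],s["contact_force"],s["finger_force"],"travel",(np.array([.5307,-.241])-e[:2])@u)
t=np.arange(-12,12.1,.25)
for n in("side","wrist"):
    a,K,C=cam(n);r={}
    for z,off in((.055,.022),(.055,-.022),(.057,.036),(.057,-.036)):
        p=np.float32([px(K,C,[*(half+u*x/1000+v*off),z]) for x in t])[:,None]
        q=cv2.remap(a,p[...,0],p[...,1],cv2.INTER_LINEAR)[:,0].astype(float)
        if z<.056:
            g=q[:,1]-q[:,2]*0+0;w=q[:,2];m=(w[:8].mean()+w[-8:].mean())/2;print(n,"edge",off,t[np.argmax(w<m)])
        else:
            w=np.clip(q[:,2]-q[:,1]-15,0,None);print(n,"red",off,((w*t).sum()/w.sum()).round(2))
E
python3 chk.py
```

```text
[ 0.50176409 -0.23344618  0.05089337] 0.13465591515416636 [ 9.76520738 -0.17840989 -4.75073891] 60.87258160114288 travel 0.029898419659685142
side edge 0.022 4.0
side edge -0.022 2.0
side red 0.036 2.84
side red -0.036 2.56
wrist edge 0.022 0.0
wrist edge -0.022 0.0
wrist red 0.036 0.23
wrist red -0.036 -1.11
```

Call:
arm_command(series=[0,0,0,0,0,0,1,0,0,0,0,0,0,1,0,0,0,0,0,0,1,0,0,0,0,0,0,1,0,0,0,0,0,0,1,0,0,0,0,0,0,1,0,0,0,0,0,0,1,0,0,0,0,0,0,1,0,0,0,0,0,0,1,0,0,0,0,0,0,1])

```text
time: 16.4
eef_pos: [0.5018, -0.2335, 0.0509]
tcp_rot: [0.79, 0.613, 0.002, 0.003]
contact_force: [9.1, -0.5, -3.7]
opening: 0.138
finger_force: 60.9
```

```bash
python3 chk.py
```

```text
[ 0.5017921  -0.23347497  0.05090817] 0.13805316030911535 [ 9.05330241 -0.47252348 -3.72159953] 60.87377965450287 travel 0.029864103051750884
side edge 0.022 3.75
side edge -0.022 2.25
side red 0.036 2.8
side red -0.036 2.56
wrist edge 0.022 0.0
wrist edge -0.022 0.0
wrist red 0.036 0.27
wrist red -0.036 -1.16
```

The gate is steady at half travel with about 9 N on the spring. Handing in.

```bash
python3 -c "
from h import *
print(ctrl.sign_off())"
```

```text
the job is handed in; nothing more can be done
None
```

The carrier is pressed flush into the block's pocket and released, and I handed the job in at about 16.5 s with the arm still holding the gate at half travel: measured 29.9 mm, far edge within about 0.5 mm of the red lines.

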